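Row up the blanks on the magnetic chuck

TASK

Load the magnetic chuck for grinding: first take away the file lying on it and lay it flat in the green tray, then nudge all the steel blanks into one even row along the black back rail, each standing square to the rail with a short end flush against it and centred on a painted mark, one to a mark, starting at the red mark and skipping none. When the row is true, push the lever all the way over towards the rail to switch the magnet on; the row must still be true and the file in the tray at the end, and the oil bottle and the bearing ring stay where they are.

Things in the scene. Friction and masses are not known exactly. Their poses are not given: they have to be found in the camera images.
- chuck: fixed magnetic chuck, dark steel top, 260 (x) x 440 (y) x 50 high; origin: centre of its underside. Black back rail, 8 high above the top, 15 thick, along the whole far (+x) edge, inner face at chuck x +115. Seven painted marks 50 apart on rail and plate: red nearest the lever (-y end), six yellow. Grey control block with the lever on the -y end, at y -250
- lever (a joint): magnet lever on the control block, hinged on an axis along the chuck's y at chuck x 0, y -250, z 52; 0 rad = leaning 0.5 rad towards the robot (off), 1.0 rad = leaning 0.5 rad towards the back rail (fully on). It stays where it is left and moves with a light push
- lever_tip (a point): centre of the red ball knob, 26 diameter, at the end of the lever, 80 from the hinge; lever rod 10 thick
- file: flat hand file 210 long, lying flat, roughly parallel to the rail; origin at the underside about mid length; its x axis runs along it. Red handle 24 wide, 16 high from x -105 to -5; dark steel blade 20 wide, 6 high from x -5 to +105. About 0.12 kg, balance point near the origin
- tray: fixed green tool tray, outside 260 (x) x 130 (y) x 22 high, walls 4 thick; origin at the centre of its underside
- mark1 (a point): the red mark (first), number 1 counted from the lever end: the point on the chuck's top where the underside centre of a blank lies when it is centred on this mark with its short end flush with the rail; axes as the chuck's
- mark2 (a point): yellow mark, number 2 counted from the lever end: the point on the chuck's top where the underside centre of a blank lies when it is centred on this mark with its short end flush with the rail; axes as the chuck's
- mark3 (a point): yellow mark, number 3 counted from the lever end: the point on the chuck's top where the underside centre of a blank lies when it is centred on this mark with its short end flush with the rail; axes as the chuck's
- mark4 (a point): yellow mark, number 4 counted from the lever end: the point on the chuck's top where the underside centre of a blank lies when it is centred on this mark with its short end flush with the rail; axes as the chuck's
- mark5 (a point): yellow mark, number 5 counted from the lever end: the point on the chuck's top where the underside centre of a blank lies when it is centred on this mark with its short end flush with the rail; axes as the chuck's
- mark6 (a point): yellow mark, number 6 counted from the lever end: the point on the chuck's top where the underside centre of a blank lies when it is centred on this mark with its short end flush with the rail; axes as the chuck's
- mark7 (a point): yellow mark, number 7 counted from the lever end: the point on the chuck's top where the underside centre of a blank lies when it is centred on this mark with its short end flush with the rail; axes as the chuck's
- blank1: loose ground steel blank 40 (its x) x 24 (its y) x 20 high with two small dark dots on top, about 0.15 kg; origin at the centre of its underside; all blanks are alike and the number present varies from 5 to 7 (absent ones read None)
- blank2: loose ground steel blank 40 (its x) x 24 (its y) x 20 high with two small dark dots on top, about 0.15 kg; origin at the centre of its underside; all blanks are alike and the number present varies from 5 to 7 (absent ones read None)
- blank3: loose ground steel blank 40 (its x) x 24 (its y) x 20 high with two small dark dots on top, about 0.15 kg; origin at the centre of its underside; all blanks are alike and the number present varies from 5 to 7 (absent ones read None)
- blank4: loose ground steel blank 40 (its x) x 24 (its y) x 20 high with two small dark dots on top, about 0.15 kg; origin at the centre of its underside; all blanks are alike and the number present varies from 5 to 7 (absent ones read None)
- blank5: loose ground steel blank 40 (its x) x 24 (its y) x 20 high with two small dark dots on top, about 0.15 kg; origin at the centre of its underside; all blanks are alike and the number present varies from 5 to 7 (absent ones read None)
- blank6: loose ground steel blank 40 (its x) x 24 (its y) x 20 high with two small dark dots on top, about 0.15 kg; origin at the centre of its underside; all blanks are alike and the number present varies from 5 to 7 (absent ones read None)
- blank7: loose ground steel blank 40 (its x) x 24 (its y) x 20 high with two small dark dots on top, about 0.15 kg; origin at the centre of its underside; all blanks are alike and the number present varies from 5 to 7 (absent ones read None)
- oil_bottle: bystander: yellow oil bottle, 52 diameter, 130 high; origin at the centre of its underside
- bearing_ring: bystander: steel bearing ring, 84 outside diameter, 25 high; origin at the centre of its underside
Not all that is in view belongs to the job. What is shaped like the blank4 but pink or purple is not meant. What is shaped like the blank6 but purple is not meant.

How it is judged:
By the outcome, as a careful person would: the job done as asked, in the order asked, and still so for the second after the job is handed in, with the robot touching nothing.
Of blank1, blank2, blank3, blank4, blank5, blank6, blank7 only 5 to 7 are there at a start; the rules pass over those that are not, and their reading is None.
At some moment in a run one of blank1, blank2, blank3, blank4, blank5, blank6, blank7 may be knocked a few centimetres aside while the robot is not near it.
Once in a run the grip may slacken for a moment while it holds something.
It also fails if it takes over 210 s, if anything falls off the work surface, if the arm or the gripper's body presses on something with over 40 N, if the wrist force passes 120 N, or if a joint passes its speed limit or range.

ROBOT

A 6-joint arm with a two-finger parallel gripper is mounted at the origin on the work surface. World frame = base frame: x ahead of the robot, y to its left, z up, the work surface at z = 0. Lengths are in m, angles in rad, forces in N, time in s.
With the tool pointing down it reaches from about 0.375 to 0.9 m from the base axis. Payload 3.1 kg.
Tool frame: the origin (TCP) lies between the finger pads; the fingertips stand 19 mm ahead of it and the grasp point (between the pads) is the TCP; z points along the fingers, y is the line along which they close (so a half turn about z gives the same grasp; the last joint's range is limited). The gripper opens to 87 mm and grips with 3 to 60 N. Pads are 19 mm wide; open, the fingers measure 117 mm over their backs; the gripper's body (75 mm by 190 mm) begins 51 mm behind the grasp point.
Start: joints at [-1.367, 0.527, 1.433, -0, 1.181, -0.178], TCP at [0.233, -0.58, 0.242] pointing down, gripper open.
Joint ranges: [-3.08, 3.08], [-0.75, 2.2], [0.22, 2.44], [-1.43, 4.57], [0, 2.65], [-2.85, 2.85]. Speed limits (rad/s): [2.79, 2.79, 3.14, 3.14, 3.14, 3.14].

INTERFACE

Orientations are given as a rotation vector (axis times angle).
In Python, from plant import ctrl gives the robot as it stands.
- The arm moves only by the tool move_arm, never from a script. Its argument "commands" is a list of rows, each a list of 2 entries, a list of its own where there are three numbers: the shift along the tool's x, y, z in units of 0.08 m (1.0 is 0.08 m), then the turn, a rotation vector about the tool's x, y, z in units of 45 degrees (1.0 is 45 degrees). In form: [[[tx, ty, tz], [wx, wy, wz]], ...]. A call has 1 to 12 rows; each row shifts and turns the commanded pose from where the row before left it, along the tool's axes as they then stand; what a row does not reach is not made up. A row lasts 1/10 s, in which the tool goes at most 50 mm and 8.59 degrees, less where a joint would pass 70% of its speed; a pose out of reach is approached as far as the arm can. A call with a number of a shift or a turn outside -1 to 1 is refused whole. A call with a gripper value outside its range is refused whole. "grip" is the closure, from -1 (fully open) to 1 (shut), set as the call begins (left out, the last holds). The fingers move at their own pace and stop on an object; the grip force is fixed at half the most. Time passes only in rows, so rows that do not move let the fingers close. It gives the time, the measured TCP pose, the force, the opening and the grip force at its end, in the units of the state.
- ctrl.state(): the state, without advancing time (a new reading comes with each control period).
- ctrl.read_camera(name): name is "scene" or "top" or "wrist"; returns a dict with "frame" (400x640x3 uint8, red, green, blue), "range_z" (400x640 float32, m along the optical axis (not along the pixel's ray), 0 where there is no reading), "fov_y" (degrees; the focal length in pixels is half the picture's height over the tangent of half this angle, whatever the lens; pixels are square), "cx", "cy" (the principal point, pixels), "world_to_cam" (4x4, takes a point from world to camera coordinates). Camera axes: x right, y down, z forward; pixel columns grow to the right and rows downward; lengths in m; the calibration is good to about 2 mm. A picture is of the moment at which its call begins.
- ctrl.hand_in(): hands the job in; it is judged then, once.
Trained networks look in the newest picture that a camera, given by its name, has taken for a name from the list of things; names that differ only in an ending like _2 or _b are one class to them, and where a whole thing is asked for, a point or a joint stands for the part that bears it (a point fixed in the world has none). Each returns a list of dicts, best first, with "score" (0 to 1); they miss things now and then, are a little off and sometimes report something else, mostly with a low value. They report only what shows in the picture. A call takes as long as a camera call. They do not tell look-alikes from the thing itself.
- ctrl.silhouettes(camera, query): "pixels" (400x640 bool, what is visible of it) and "position" ([row, column] in pixels, amid what is visible of it).
- ctrl.pinpoint(camera, query): "position" ([row, column] in pixels: a listed point, or the origin of a listed thing).
The state is a dict: "time_s": time; "joints": joint angles; "dq": joint speeds; "tau": joint torques, N m; "tool_pos": TCP position; "ee_rot": TCP orientation; "contact_force": force on the tool from outside, world axes, zero at the start; "ft_torque": the same for the moment, N m; "width": finger opening in m; "finger_force": force on a finger pad.
Only numpy, scipy, OpenCV 4.12 (cv2) and the standard library are available. Lean on these libraries where they do the work, as an engineer would, in place of code of your own. Each camera call takes 0.05 s, during which the arm holds its last target. There are 200 camera calls.

## Working session

There is one attempt and no reset: what is moved stays moved. The work goes in short steps, Python scripts to look and compute and a tool call to move; the robot and the scene stay as the last step left them, time stands still between calls to the robot, and variables do not carry over. Pictures are saved under pics/ and viewed, at most 14 in all, crops included, and the job is handed in when it is done.

Besides the shell and the picture viewer there is one more tool, called after "Request:" in YAML: its name, and indented under it one key for each argument. move_arm: Moves the arm, as the interface text tells. Shifts and turns lie within -1 to 1; 1 stands for 0.08 m of shift or 45 degrees of turn. Its arguments: {"type":"object","properties":{"commands":{"type":"array","items":{"type":"array"}},"grip":{"type":"number"}},"required":["commands"]}

```bash
ls; mkdir -p pics; python3 - <<'E'
from plant import ctrl
import cv2,numpy as np
s=ctrl.state(); print(s)
for c in ["scene","top"]:
    d=ctrl.read_camera(c); cv2.imwrite(f"pics/{c}0.png",d["frame"][:,:,::-1]); print(c,d["fov_y"],d["cx"],d["cy"],np.round(d["world_to_cam"],3).tolist(), (d["range_z"]>0).mean())
E
```

```text
pics
{'time_s': 0.0, 'joints': array([-1.36653578e+00,  5.28444884e-01,  1.43389634e+00, -2.25477995e-05,
        1.18136707e+00, -1.78532706e-01]), 'dq': array([-4.74688906e-05, -2.63969782e-05, -5.07533977e-04, -8.24094565e-04,
        3.31737958e-04,  6.08634294e-04]), 'tau': array([ 2.66355328e-04, -4.40044105e+01, -1.76593941e+01,  6.31426298e-02,
        5.84447093e-02, -1.88136701e-04]), 'tool_pos': array([ 0.23330777, -0.57908573,  0.24058655]), 'ee_rot': array([-3.08214650e+00, -5.97236665e-01,  7.54470428e-05]), 'contact_force': array([-0.00672052, -0.22844689,  0.09527702]), 'ft_torque': array([0.00503947, 0.01476652, 0.01451242]), 'finger_force': 0.0, 'width': 0.08699453280353538}
scene 47.06378167038239 324.3561839564755 210.42291005082345 [[0.526, 0.851, -0.013, -0.283], [0.452, -0.292, -0.843, -0.182], [-0.721, 0.437, -0.538, 1.631], [0.0, 0.0, 0.0, 1.0]] 0.99583203125
top 47.06520308507302 320.97442038913 197.7084868398492 [[-0.016, -1.0, -0.024, 0.002], [-0.991, 0.019, -0.136, 0.524], [0.136, 0.022, -0.99, 1.268], [0.0, 0.0, 0.0, 1.0]] 0.99594140625
```

View pics/top0.png

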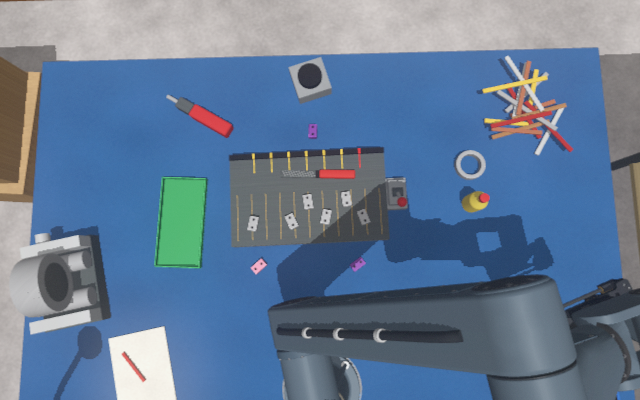

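View pics/scene0.png

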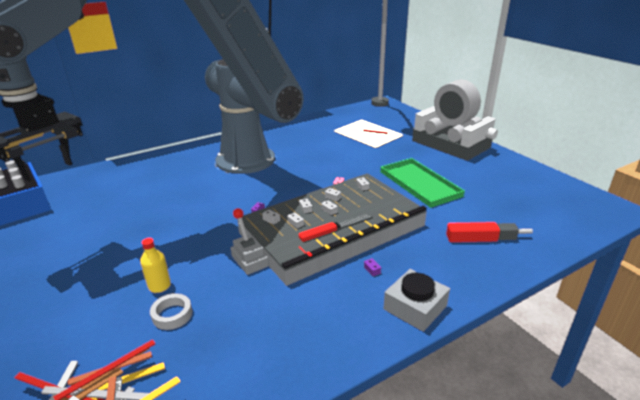

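The top view shows six grey blanks on the chuck, at pixels (253,223), (291,221), (308,201), (325,216), (347,198) and (363,215). The file is at (320,174) with its handle towards the lever, the tray at (182,222) and the lever knob at (401,201). Pink and purple look-alikes lie off the chuck.

```bash
cat > h.py <<'E'
import numpy as np, cv2
from plant import ctrl
from scipy.spatial.transform import Rotation as R
def f(d): return 200/np.tan(np.radians(d["fov_y"]/2))
def dep(d,rc,z=None):
    "pixel(s) row,col -> world; by depth, or on plane z"
    rc=np.atleast_2d(rc).astype(float); F=f(d); M=np.linalg.inv(d["world_to_cam"])
    ray=np.c_[(rc[:,1]-d["cx"])/F,(rc[:,0]-d["cy"])/F,np.ones(len(rc))]
    if z is None:
        i=rc.round().astype(int); return (ray*d["range_z"][i[:,0],i[:,1]][:,None])@M[:3,:3].T+M[:3,3]
    w=ray@M[:3,:3].T; return M[:3,3]+w*((z-M[2,3])/w[:,2])[:,None]
def proj(d,p):
    q=np.atleast_2d(p)@d["world_to_cam"][:3,:3].T+d["world_to_cam"][:3,3]
    return np.c_[q[:,1]/q[:,2]*f(d)+d["cy"],q[:,0]/q[:,2]*f(d)+d["cx"]]
def tri(ds,rcs):
    A=[];b=[]
    for d,rc in zip(ds,rcs):
        M=np.linalg.inv(d["world_to_cam"]); v=M[:3,:3]@[(rc[1]-d["cx"])/f(d),(rc[0]-d["cy"])/f(d),1]; v/=np.linalg.norm(v)
        P=np.eye(3)-np.outer(v,v); A.append(P); b.append(P@M[:3,3])
    return np.linalg.lstsq(np.vstack(A),np.hstack(b),rcond=None)[0]
def cloud(d):
    r,c=np.mgrid[0:400,0:640]; return dep(d,np.c_[r.ravel(),c.ravel()]).reshape(400,640,3)
E
python3 - <<'E'
from h import *
np.set_printoptions(precision=4,suppress=True)
D={c:ctrl.read_camera(c) for c in["scene","top"]}
for q in ["chuck","tray","file","oil_bottle","bearing_ring","lever_tip"]+[f"mark{i}" for i in range(1,8)]:
    P={c:ctrl.pinpoint(c,q) for c in D}
    if all(P.values()):
        print(q,tri([D[c] for c in D],[P[c][0]["position"] for c in D]),*[ (np.round(P[c][0]["position"],1),round(P[c][0]["score"],2),dep(D[c],P[c][0]["position"])[0]) for c in D])
    else: print(q,P)
for c in D:
    for b in ctrl.silhouettes(c,"blank1"): print(c,np.round(b["position"],1),round(b["score"],2),b["pixels"].sum(),dep(D[c],b["position"])[0], dep(D[c],b["position"],.07)[0][:2])
E
```

```text
chuck {'scene': [{'position': [227.8, 330.1], 'score': 0.64}], 'top': []}
tray [ 0.4654  0.4114 -0.0104] (array([184.6, 421.9]), 0.56, array([0.4834, 0.3966, 0.0033])) (array([222.7, 180.1]), 0.95, array([0.4627, 0.4043, 0.0045]))
file [ 0.5666 -0.1255  0.0921] (array([227.4, 335.4]), 0.6, array([ 0.6077, -0.0097,  0.0629])) (array([202.6, 401. ]), 0.63, array([ 0.4938, -0.2184,  0.132 ]))
oil_bottle {'scene': [{'position': [286.7, 157.1], 'score': 0.91}], 'top': []}
bearing_ring [ 0.6144 -0.4347 -0.0039] (array([314.3, 171.7]), 0.55, array([ 0.6143, -0.4374, -0.0026])) (array([166. , 465.5]), 0.74, array([ 0.615 , -0.4315, -0.0031]))
lever_tip [ 0.4961 -0.2213  0.1218] (array([212.2, 238.5]), 0.62, array([ 0.5122, -0.2227,  0.1311])) (array([202.7, 402.9]), 0.48, array([ 0.4932, -0.223 ,  0.1342]))
mark1 [ 0.5778  0.0645 -0.0012] (array([249.9, 304.6]), 0.95, array([ 0.6294, -0.1118,  0.0481])) (array([166.8, 251.8]), 0.94, array([0.6137, 0.1872, 0.0538]))
mark2 [ 0.5778  0.0645 -0.0012] (array([249.9, 304.6]), 0.95, array([ 0.6294, -0.1118,  0.0481])) (array([166.8, 251.8]), 0.94, 
[... 1040 characters left out ...]
4929 -0.0276]
scene [192.5 332.1] 0.55 125 [0.464  0.0721 0.068 ] [0.4669 0.0703]
scene [219.1 296.2] 0.52 157 [ 0.5278 -0.078   0.0679] [ 0.5306 -0.0794]
scene [205.  328.2] 0.49 158 [0.5161 0.0265 0.0692] [0.5172 0.0258]
scene [179.9 340.6] 0.42 46 [0.3436 0.1806 0.0205] [0.4187 0.1306]
top [214.3 363. ] 0.68 162 [ 0.4711 -0.1227  0.0699] [ 0.4711 -0.1227]
top [263.5 353.6] 0.63 127 [ 0.3375 -0.0956  0.0262] [ 0.3378 -0.0936]
top [222.5 255.2] 0.58 127 [0.4536 0.1739 0.0718] [0.4538 0.1742]
top [201.1 306.2] 0.57 119 [0.511  0.0331 0.0668] [0.5105 0.0329]
top [217.7 324.4] 0.53 118 [ 0.4633 -0.0167  0.0734] [ 0.4636 -0.0166]
top [264.3 259.1] 0.48 141 [0.3394 0.1709 0.0206] [0.3397 0.1631]
```

Request:
move_arm:
  commands:
    - [[0,0,-0.5],[0,0,0.162]]
    - [[0,0,-0.5],[0,0,0.162]]
    - [[0,0,-0.5],[0,0,0.163]]
    - [[0.22,-0.55,-0.06],[0,0,0]]
    - [[0.22,-0.55,-0.06],[0,0,0]]
    - [[0.22,-0.55,-0.06],[0,0,0]]
    - [[0.22,-0.55,-0.06],[0,0,0]]
    - [[0.22,-0.55,-0.06],[0,0,0]]
    - [[0.22,-0.55,-0.06],[0,0,0]]
    - [[0.22,-0.55,-0.06],[0,0,0]]
    - [[0.22,-0.55,-0.06],[0,0,0]]
    - [[0.22,-0.55,-0.06],[0,0,0]]

```text
time_s: 2.8
tool_pos: [0.392, -0.1818, 0.4052]
ee_rot: [3.141, -0.0, 0.001]
contact_force: [0.9, -0.5, 0.0]
width: 0.0871
finger_force: 0.0
```

Request:
move_arm:
  commands:
    - [[0.22,-0.55,-0.06],[0,0,0]]
    - [[0.22,-0.55,-0.06],[0,0,0]]
    - [[0.22,-0.55,-0.06],[0,0,0]]
    - [[0.22,-0.55,-0.06],[0,0,0]]
    - [[0.1,-0.2,0],[0,0,0]]
    - [[0,0,0],[0,0,0]]
    - [[0,0,0],[0,0,0]]

```text
time_s: 3.5
tool_pos: [0.4698, 0.0083, 0.4238]
ee_rot: [3.141, 0.002, -0.001]
contact_force: [0.9, -0.5, -0.5]
width: 0.087
finger_force: 0.0
```

```bash
python3 - <<'E'
from h import *
d=ctrl.read_camera("wrist"); cv2.imwrite("pics/w1.png",d["frame"][:,:,::-1]); print(d["fov_y"],np.round(np.linalg.inv(d["world_to_cam"]),3).tolist())
s=ctrl.state(); print(s["time_s"],s["tool_pos"],s["ee_rot"])
E
```

```text
61.26488508091291 [[0.002, -0.961, -0.278, 0.546], [-1.0, -0.001, -0.002, 0.009], [0.002, 0.278, -0.961, 0.567], [0.0, 0.0, 0.0, 1.0]]
3.55 [0.46967094 0.0078033  0.42379224] [ 3.14105668e+00  4.55428140e-05 -1.11268239e-03]
```

View pics/w1.png

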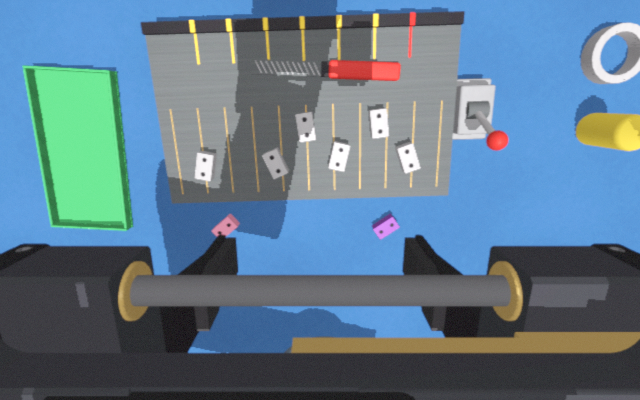

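The wrist view shows six grey blanks on the plate, at (204,165), (274,163), (305,126), (340,155), (378,122) and (407,157). The file spans (257–400, 70) with its red handle on the right. The red mark is at (411,35), with six yellow marks to its left, and the knob is at (497,140).

```bash
cat >> h.py <<'E'
def chuck(d,thin=True):
    "marks painted on plate/rail -> fitted chuck pose; prints"
    C=cloud(d); H=cv2.cvtColor(d["frame"],cv2.COLOR_RGB2HSV)
    ok=(C[...,2]>.03)&(C[...,2]<.063)
    Y=(H[...,0]>20)&(H[...,0]<34)&(H[...,1]>150)&(H[...,2]>90)&ok
    n,L,S,_=cv2.connectedComponentsWithStats(Y.astype(np.uint8)); out=[]
    for i in range(1,n):
        if S[i,4]>25:
            p=C[L==i]; e=np.linalg.svd(p[:,:2]-p[:,:2].mean(0),full_matrices=False)[2][0]
            out.append((p[:,:2].mean(0),np.degrees(np.arctan2(e[1],e[0])),p[:,2].mean(),p[:,0].min(),p[:,0].max(),S[i,4]))
    return C,H,out
def rects(d,zmin=.062,zmax=.078,box=None):
    "grey blank tops: centre, yaw mod 180, size"
    C=cloud(d); H=cv2.cvtColor(d["frame"],cv2.COLOR_RGB2HSV)
    m=(C[...,2]>zmin)&(C[...,2]<zmax)&(H[...,1]<90)
    if box is not None: m&=(C[...,0]>box[0])&(C[...,0]<box[1])&(C[...,1]>box[2])&(C[...,1]<box[3])
    n,L,S,_=cv2.connectedComponentsWithStats(m.astype(np.uint8)); out=[]
    for i in range(1,n):
        if S[i,4]<40: continue
        rc=np.argwhere(L==i); p=dep(d,rc,.07)[:,:2]
        (c,(w,h),a)=cv2.minAreaRect((p*1000).astype(np.float32))
        if w<h: w,h,a=h,w,a+90
        out.append((c[0],c[1],(a+90)%180-90,w,h,S[i,4],np.median(C[L==i][:,2])))
    return out
E
python3 - <<'E'
from h import *
np.set_printoptions(precision=4,suppress=True)
d=ctrl.read_camera("wrist"); C,H,o=chuck(d)
for x in o: print("Y",*x)
red=((H[...,0]<8)|(H[...,0]>172))&(H[...,1]>150)&(H[...,2]>90)
for nm,m in [("redmark",red&(C[...,2]<.063)&(C[...,2]>.03)&(C[...,0]>.56)),("handle",red&(C[...,2]>.06)&(C[...,2]<.08)&(C[...,0]>.5))]:
    n,L,S,_=cv2.connectedComponentsWithStats(m.astype(np.uint8))
    for i in range(1,n):
        if S[i,4]>25: p=C[L==i]; e=np.linalg.svd(p[:,:2]-p[:,:2].mean(0),full_matrices=False)[2][0]; print(nm,S[i,4],p.mean(0),np.degrees(np.arctan2(e[1],e[0])),p.min(0),p.max(0))
# rail
g=(C[...,2]>.0535)&(C[...,2]<.063)&(H[...,2]<70)&(C[...,0]>.6)
p=C[g]; print("rail",g.sum(),np.polyfit(p[:,1],p[:,0],1))
for y in np.arange(-.15,.26,.05):
    q=p[abs(p[:,1]-y)<.01]; 
    if len(q): print(y,q[:,0].min(),q[:,0].max(),q[:,2].mean())
for r in rects(d): print("R",*np.round(r,4))
pl=(C[...,2]>.045)&(C[...,2]<.0535); print("plate z",np.median(C[pl][:,2]))
# file blade
b=(C[...,2]>.0525)&(C[...,2]<.061)&(C[...,0]>.56)&(C[...,0]<.6); q=C[b]; print("blade",b.sum(),q.min(0),q.max(0),np.polyfit(q[:,1],q[:,0],1))
# tray
t=(H[...,0]>50)&(H[...,0]<80)&(H[...,1]>120); q=C[t]; print("tray",cv2.minAreaRect((q[:,:2]*1000).astype(np.float32)),np.percentile(q[:,2],[2,50,98]))
E
```

```text
Y [0.6398 0.0326] -178.25489080320722 0.05503023750021267 0.605769769799976 0.6575319721001234 105
Y [ 0.642  -0.0175] -178.2275312017807 0.055227800460563435 0.6069230284468725 0.6587921187201539 86
Y [0.6389 0.0826] -177.99447654229692 0.055254652381262086 0.6066459100881015 0.6561304397931256 108
Y [ 0.5085 -0.4147] 174.37520336913695 0.04713418195377043 0.4837726464446879 0.530294968136476 548
redmark 117 [ 0.648  -0.1172  0.0561] -177.98871516314676 [ 0.6105 -0.121   0.0494] [ 0.6639 -0.1131  0.0611]
handle 1250 [ 0.59   -0.0527  0.0657] -91.79578045788178 [ 0.5777 -0.103   0.0605] [ 0.6028 -0.004   0.0694]
rail 1344 [-0.025   0.6496]
-0.15 0.649292705040159 0.6503487802769172 0.05618177790121847
-0.09999999999999999 0.6475744439048791 0.6484469943767999 0.05578868748758466
-0.04999999999999999 0.646047275501013 0.6530494606911628 0.05802333680729039
2.7755575615628914e-17 0.6001674289186834 0.658699220504825 0.05819243064742447
0.05000000000000002 0.6428703449343522 0.6566210412135762 0.05778811614795795
0.1 0.6411966958166826 0.655236933281263 0.057973074068494064
0.1500000000
[... 182 characters left out ...]
8576 0.057317125199451285
R 591.3644 2.1432 -3.702 19.3479 10.6758 75.0 0.0628
R 533.8012 -217.248 -89.9808 31.4405 26.1779 290.0 0.0647
R 518.0355 -76.0726 7.6381 39.983 24.8368 489.0 0.0702
R 512.7135 29.3933 8.5858 39.9412 23.9857 473.0 0.07
R 470.1251 -19.3665 -12.0013 40.5867 24.2578 448.0 0.0701
R 468.1907 -121.8815 20.0245 41.3077 25.0618 470.0 0.0702
R 459.4107 74.8978 24.2663 40.1627 24.7545 449.0 0.07
R 455.1309 180.2398 -11.3933 41.1877 25.923 475.0 0.0699
plate z 0.05010251071278127
blade 1235 [ 0.5607 -0.244   0.0525] [0.5998 0.2502 0.061 ] [0.088  0.5864]
tray ((458.1181640625, 238.86163330078125), (451.2232360839844, 259.7339172363281), 86.8320541381836) [0.0017 0.0041 0.0222]
```

```bash
python3 - <<'E'
from h import *
np.set_printoptions(precision=4,suppress=True)
for c in ["wrist","top"]:
    d=ctrl.read_camera(c); C=cloud(d); H=cv2.cvtColor(d["frame"],cv2.COLOR_RGB2HSV)
    t=((H[...,0]>50)&(H[...,0]<75)&(H[...,1]>100)).astype(np.uint8)
    n,L,S,_=cv2.connectedComponentsWithStats(t); i=1+S[1:,4].argmax(); q=dep(d,np.argwhere(L==i),.022)
    print(c,cv2.minAreaRect((q[:,:2]*1000).astype(np.float32)),np.percentile(C[L==i][:,2],[2,50,98]))
print(ctrl.state()["joints"],ctrl.state()["tool_pos"])
E
```

```text
wrist ((466.9925537109375, 392.2001953125), (139.05421447753906, 257.8896179199219), 86.96376037597656) [0.0018 0.0041 0.0222]
top ((465.22906494140625, 396.2912902832031), (130.61317443847656, 257.6514587402344), 86.93616485595703) [-0.0011  0.0048  0.0239]
[-0.2229  0.1296  1.5261 -0.0003  1.4861  1.3496] [0.4697 0.0072 0.4239]
```

Request:
move_arm:
  commands:
    - [[0.5,0.1,0],[0,0,-0.19]]
    - [[0.5,0.1,0],[0,0,-0.19]]
    - [[0.4,0.1,0],[0,0,-0.19]]
    - [[0.1,0,0.3],[0,0,-0.19]]
    - [[0,0,0.4],[0,0,-0.19]]
    - [[0,0,0.4],[0,0,-0.19]]
    - [[0,0,0.4],[0,0,-0.19]]
    - [[0,0,0.4],[0,0,-0.19]]
    - [[0,0,0.4],[0,0,-0.19]]
    - [[0,0,0.2],[0,0,-0.19]]
    - [[0,0,0],[0,0,-0.06]]
    - [[0,0,0],[0,0,0]]
  grip: -0.05

```text
time_s: 4.9
tool_pos: [0.5906, 0.0024, 0.2231]
ee_rot: [-2.257, -2.183, 0.002]
contact_force: [0.1, -0.5, -0.1]
width: 0.0459
finger_force: 0.0
```

Request:
move_arm:
  commands:
    - [[-0.226,0.012,0.4],[0,0,0]]
    - [[0,0,0.4],[0,0,0]]
    - [[0,0,0.4],[0,0,0]]
    - [[0,0,0.3],[0,0,0]]
    - [[0,0,0.2],[0,0,0]]
    - [[0,0,0.15],[0,0,0]]
    - [[0,0,0.035],[0,0,0]]
    - [[0,0,0],[0,0,0]]
    - [[0,0,0],[0,0,0]]

```text
time_s: 5.8
tool_pos: [0.5922, -0.0147, 0.0742]
ee_rot: [2.255, 2.185, 0.002]
contact_force: [-0.3, -0.3, -0.3]
width: 0.0457
finger_force: 0.0
```

Request:
move_arm:
  commands:
    - [[0,0,0],[0,0,0]]
    - [[0,0,0],[0,0,0]]
    - [[0,0,0],[0,0,0]]
    - [[0,0,0],[0,0,0]]
    - [[0,0,0],[0,0,0]]
  grip: 0.7

```text
time_s: 6.3
tool_pos: [0.5916, -0.0144, 0.0735]
ee_rot: [2.255, 2.186, 0.001]
contact_force: [0.2, 0.7, 2.3]
width: 0.0239
finger_force: 30.0
```

```bash
python3 - <<'E'
from h import *
d=ctrl.read_camera("wrist"); cv2.imwrite("pics/w2.png",d["frame"][:,:,::-1])
s=ctrl.state(); print(s["time_s"],s["tool_pos"],s["ee_rot"],s["joints"],s["width"],s["finger_force"],s["contact_force"])
E
```

```text
6.35 [ 0.59158757 -0.01444993  0.07350902] [2.25558782e+00 2.18617610e+00 6.04418748e-04] [-2.13159717e-01  7.15297013e-01  1.64321896e+00  1.33477770e-04
  7.82523982e-01 -1.82002764e-01] 0.023689034775926536 29.999850690364838 [-0.0890614   0.7155062   2.68575638]
```

View pics/w2.png

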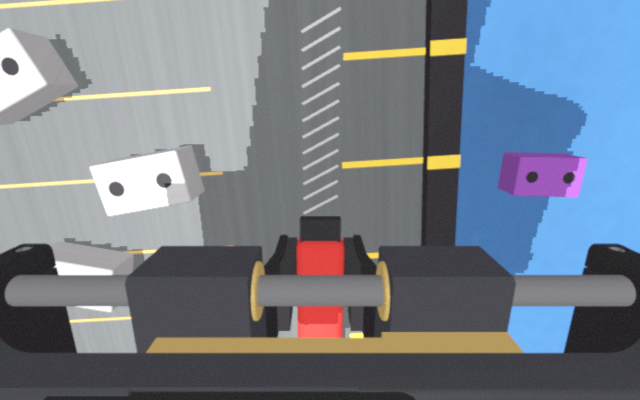

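The file's handle is between the pads at (320,290), with an opening of 24 mm, which matches the handle width. I'll lift it and turn it.

Request:
move_arm:
  commands:
    - [[0,0,-0.4],[0,0,0]]
    - [[0,0,-0.5],[0,0,0]]
    - [[0,0,-0.3],[0,0,0.19]]
    - [[0,0,-0.2],[0,0,0.19]]
    - [[0,0,0],[0,0,0.19]]
    - [[0,0,0],[0,0,0.19]]
    - [[0,0,0],[0,0,0.19]]
    - [[0,0,0],[0,0,0.19]]
    - [[0,0,0],[0,0,0.19]]
    - [[0,0,0],[0,0,0.19]]
    - [[0,0,0],[0,0,0.19]]
    - [[0,0,0],[0,0,0.19]]

```text
time_s: 7.55
tool_pos: [0.5908, -0.0143, 0.1845]
ee_rot: [-3.141, -0.065, 0.002]
contact_force: [0.1, 0.4, -1.1]
width: 0.0238
finger_force: 30.0
```

Request:
move_arm:
  commands:
    - [[0,0,0],[0,0,0.12]]
    - [[0,0,0],[0,0,0]]
    - [[-0.2,-0.5,0],[0,0,0]]
    - [[-0.2,-0.5,0],[0,0,0]]
    - [[-0.2,-0.5,0],[0,0,0]]
    - [[-0.2,-0.5,0],[0,0,0]]
    - [[-0.2,-0.5,0],[0,0,0]]
    - [[-0.2,-0.5,0],[0,0,0]]
    - [[-0.2,-0.5,0],[0,0,0]]
    - [[-0.2,-0.5,0],[0,0,0]]
    - [[-0.2,-0.5,0],[0,0,0]]
    - [[-0.2,-0.5,0],[0,0,0]]

```text
time_s: 8.75
tool_pos: [0.4492, 0.3941, 0.1849]
ee_rot: [3.14, -0.069, -0.001]
contact_force: [0.6, 0.4, -1.9]
width: 0.0233
finger_force: 30.0
```

```bash
python3 - <<'E'
from h import *
s=ctrl.state(); print(s["time_s"],s["tool_pos"],s["ee_rot"],s["joints"],s["width"],s["finger_force"],s["contact_force"])
d=ctrl.read_camera("scene"); cv2.imwrite("pics/s2.png",cv2.resize(d["frame"][100:300,200:520,::-1],None,fx=2,fy=2))
E
```

```text
8.75 [0.44917938 0.39405935 0.18486404] [ 3.14037827e+00 -6.94039810e-02 -8.98357105e-04] [ 5.33312960e-01  5.59605068e-01  1.55818386e+00 -9.19359927e-05
  1.02452566e+00  2.14835091e+00] 0.023331407701821634 29.995689690113068 [ 0.58537472  0.42369954 -1.94288019]
```

View pics/s2.png

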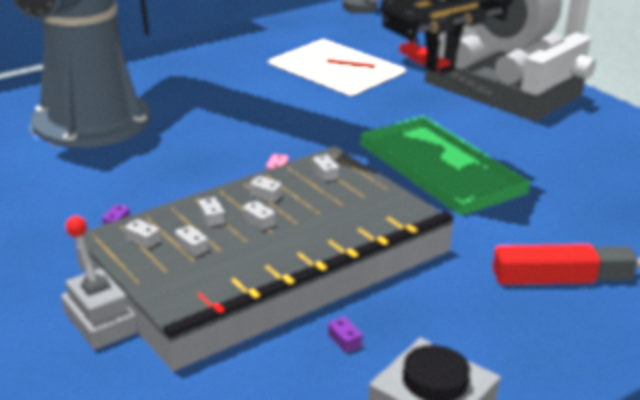

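Request:
move_arm:
  commands:
    - [[0,-0.03,0.35],[0,0,0]]
    - [[0,0,0.4],[0,0,0]]
    - [[0,0,0.4],[0,0,0]]
    - [[0,0,0.35],[0,0,0]]
    - [[0,0,0.25],[0,0,0]]
    - [[0,0,0.12],[0,0,0]]
    - [[0,0,0.06],[0,0,0]]
    - [[0,0,0.02],[0,0,0]]
    - [[0,0,0],[0,0,0]]
    - [[0,0,0],[0,0,0]]

```text
time_s: 9.8
tool_pos: [0.4511, 0.3954, 0.0302]
ee_rot: [-3.14, 0.073, -0.003]
contact_force: [-0.1, -0.0, -1.8]
width: 0.0239
finger_force: 30.0
```

Request:
move_arm:
  commands:
    - [[0,0,0.03],[0,0,0]]
    - [[0,0,0],[0,0,0]]
    - [[0,0,0],[0,0,0]]

```text
time_s: 10.1
tool_pos: [0.4511, 0.3954, 0.0275]
ee_rot: [-3.14, 0.073, -0.003]
contact_force: [0.3, 0.7, 2.5]
width: 0.0236
finger_force: 30.0
```

Request:
move_arm:
  commands:
    - [[0,0,0],[0,0,0]]
    - [[0,0,0],[0,0,0]]
    - [[0,0,0],[0,0,0]]
    - [[0,0,-0.2],[0,0,0]]
    - [[0,0,-0.4],[0,0,0]]
    - [[0,0,-0.5],[0,0,0]]
    - [[0,0,-0.5],[0,0,0]]
    - [[0.03,0.5,-0.5],[0,0,0]]
    - [[0.03,0.5,-0.5],[0,0,0]]
    - [[0.03,0.5,-0.5],[0,0,0]]
    - [[0.03,0.5,0],[0,0,0]]
  grip: -0.05

```text
time_s: 11.2
tool_pos: [0.4551, 0.2488, 0.2668]
ee_rot: [-3.137, 0.071, -0.019]
contact_force: [1.0, -0.5, -1.5]
width: 0.0458
finger_force: 0.0
```

Request:
move_arm:
  commands:
    - [[0.03,0.5,0],[0,0,-0.06]]
    - [[0.03,0.5,0],[0,0,-0.04]]
    - [[0.03,0.5,0],[0,0,0]]
    - [[0.03,0.5,0],[0,0,0]]
    - [[0.03,0.3,0],[0,0,0]]
    - [[0.03,0.2,0],[0,0,0]]
    - [[0,0,0],[0,0,0]]
    - [[0,0,0],[0,0,0]]

```text
time_s: 12.0
tool_pos: [0.4684, 0.0493, 0.2613]
ee_rot: [-3.141, -0.048, -0.001]
contact_force: [0.1, 0.3, 0.5]
width: 0.0454
finger_force: 0.0
```

```bash
python3 - <<'E'
from h import *
s=ctrl.state(); print(s["time_s"],s["tool_pos"],s["ee_rot"],s["joints"],s["width"])
d=ctrl.read_camera("wrist"); cv2.imwrite("pics/w3.png",d["frame"][:,:,::-1])
for r in rects(d): print("R",*np.round(r,3))
E
```

```text
12.0 [0.46835359 0.04925467 0.26130763] [-3.14076470e+00 -4.82029963e-02 -7.06694467e-04] [-1.33484294e-01  2.93132447e-01  1.78260683e+00  5.93882708e-04
  1.06547637e+00  1.40633198e+00] 0.04544146030019968
R 533.316 -215.015 89.822 32.641 26.662 645.0 0.065
R 518.022 -74.886 8.204 40.334 26.601 1128.0 0.07
R 512.767 29.717 8.451 40.145 24.039 1018.0 0.07
R 470.334 -18.65 -12.177 40.533 25.623 977.0 0.07
R 468.401 -120.72 20.697 42.556 26.755 1040.0 0.07
R 459.706 75.283 24.033 40.883 25.024 941.0 0.07
R 455.505 180.1 -11.187 41.899 26.203 1000.0 0.07
```

View pics/w3.png

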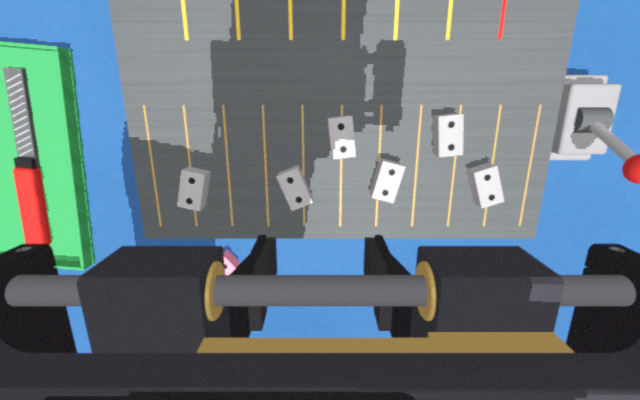

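The file lies flat in the tray, at (15–45, 65–245). The six blanks haven't moved. First I'll pick the blank at (448,135), which is nearest mark 2.

Request:
move_arm:
  commands:
    - [[0.19,0.526,0.2],[0,0,-0.139]]
    - [[0.19,0.526,0.2],[0,0,0]]
    - [[0.19,0.526,0.2],[0,0,0]]
    - [[0,0,0.4],[0,0,0]]
    - [[0,0,0.4],[0,0,0]]
    - [[0,0,0.2],[0,0,0]]
    - [[0,0,0],[0,0,0]]
    - [[0,0,0],[0,0,0]]

```text
time_s: 12.85
tool_pos: [0.5273, -0.0706, 0.133]
ee_rot: [-3.133, -0.224, 0.0]
contact_force: [0.5, -0.0, 0.2]
width: 0.0459
finger_force: 0.0
```

```bash
cat >> h.py <<'E'
YAW=1.8
def mark(k,back=0): # blank centre target, set back from the rail
    a=np.radians(YAW); u=.6244-back; v=-.1375+.05*(k-1)
    return np.array([u*np.cos(a)-v*np.sin(a),u*np.sin(a)+v*np.cos(a)])
def plan(p,yaw=None,z=None,s=None):
    "totals in tool units from the present pose: shift in present tool axes, turn about z"
    s=s or ctrl.state(); M=R.from_rotvec(s["ee_rot"]).as_matrix(); t=s["tool_pos"]
    y0=np.degrees(np.arctan2(M[1,0],M[0,0])); q=np.r_[p,t[2] if z is None else z]
    w=0 if yaw is None else -((yaw-y0+180)%360-180)/45
    print("pos",np.round(t,4),"yaw %.2f tilt %.4f"%(y0,M[2,2]),"w %.1f"%(s["width"]*1000),"F",np.round(s["contact_force"],1),"| shift",np.round(M.T@(q-t)/.08,3),"turn %.3f"%w)
E
python3 - <<'E'
from h import *
plan([.518,-.0755],8,.0735)
E
```

```text
pos [ 0.5273 -0.0706  0.133 ] yaw 8.16 tilt -1.0000 w 45.9 F [ 0.5 -0.   0.2] | shift [-0.124  0.044  0.743] turn 0.004
```

Request:
move_arm:
  commands:
    - [[-0.124,0.044,0.2],[0,0,0]]
    - [[0,0,0.3],[0,0,0]]
    - [[0,0,0.2],[0,0,0]]
    - [[0,0,0.043],[0,0,0]]
    - [[0,0,0],[0,0,0]]
    - [[0,0,0],[0,0,0]]

```text
time_s: 13.45
tool_pos: [0.5188, -0.0765, 0.0746]
ee_rot: [3.133, 0.222, 0.004]
contact_force: [0.3, 0.5, 0.2]
width: 0.0458
finger_force: 0.0
```

Request:
move_arm:
  commands:
    - [[0,0,0],[0,0,0]]
    - [[0,0,0],[0,0,0]]
    - [[0,0,0],[0,0,0]]
    - [[0,0,0],[0,0,0]]
    - [[0,0,0],[0,0,0]]
    - [[0,0,-0.1],[0,0,0.14]]
    - [[0,0,0],[0,0,0]]
    - [[0,0,0],[0,0,0]]
  grip: 0.7

```text
time_s: 14.25
tool_pos: [0.5176, -0.0764, 0.081]
ee_rot: [-3.141, -0.052, 0.001]
contact_force: [0.6, -1.0, -1.6]
width: 0.0233
finger_force: 30.0
```

```bash
python3 - <<'E'
from h import *
plan(mark(2,.004),YAW)
E
```

```text
pos [ 0.5176 -0.0764  0.081 ] yaw 1.89 tilt -1.0000 w 23.3 F [ 0.6 -1.  -1.6] | shift [ 1.319 -0.062 -0.   ] turn 0.002
```

Request:
move_arm:
  commands:
    - [[0.4,-0.02,0],[0,0,0]]
    - [[0.4,-0.02,0],[0,0,0]]
    - [[0.35,-0.02,0],[0,0,0]]
    - [[0.169,0,0],[0,0,0]]
    - [[0,0,0],[0,0,0]]
    - [[0,0,0.05],[0,0,0]]
    - [[0,0,0.03],[0,0,0]]
    - [[0,0,0],[0,0,0]]
    - [[0,0,0],[0,0,0]]

```text
time_s: 15.15
tool_pos: [0.6223, -0.0685, 0.0747]
ee_rot: [-3.141, -0.048, 0.002]
contact_force: [-1.1, -0.3, -2.6]
width: 0.0237
finger_force: 30.0
```

```bash
python3 - <<'E'
from h import *
plan(mark(2),YAW)
E
```

```text
pos [ 0.6223 -0.0685  0.0747] yaw 1.76 tilt -1.0000 w 23.7 F [-1.1 -0.3 -2.6] | shift [ 0.057 -0.006 -0.   ] turn -0.001
```

Request:
move_arm:
  commands:
    - [[0,0,0.012],[0,0,0]]
    - [[0.03,-0.006,0],[0,0,0]]
    - [[0.03,0,0],[0,0,0]]
    - [[0.015,0,0],[0,0,0]]
    - [[0.015,0,0],[0,0,0]]
    - [[0,0,0],[0,0,0]]
    - [[0,0,0],[0,0,0]]

```text
time_s: 15.85
tool_pos: [0.6274, -0.0676, 0.0737]
ee_rot: [-3.141, -0.05, 0.011]
contact_force: [-5.8, -1.9, 2.4]
width: 0.0234
finger_force: 30.0
```

Request:
move_arm:
  commands:
    - [[0.015,0,0],[0,0,0]]
    - [[0.015,0,0],[0,0,0]]
    - [[0,0,0],[0,0,0]]
    - [[0,0,0],[0,0,0]]

```text
time_s: 16.25
tool_pos: [0.6275, -0.0676, 0.0738]
ee_rot: [-3.14, -0.05, 0.019]
contact_force: [-10.6, -2.9, 6.3]
width: 0.0238
finger_force: 30.0
```

Request:
move_arm:
  commands:
    - [[0,0,0],[0,0,0]]
    - [[0,0,0],[0,0,0]]
    - [[0,0,0],[0,0,0]]
    - [[0,0,-0.1],[0,0,0]]
    - [[0,0,-0.4],[0,0,0]]
    - [[-0.35,-0.3,-0.3],[0,0,0]]
    - [[-0.4,-0.4,0],[0,0,0]]
    - [[-0.4,-0.4,0],[0,0,0]]
    - [[-0.3,-0.2,0],[0,0,0]]
    - [[0,0,0],[0,0,0]]
    - [[0,0,0],[0,0,0]]
  grip: 0.2

```text
time_s: 17.35
tool_pos: [0.5144, 0.0331, 0.1388]
ee_rot: [3.141, 0.05, 0.004]
contact_force: [-0.6, 0.4, 0.1]
width: 0.0348
finger_force: 0.0
```

```bash
python3 - <<'E'
from h import *
plan([.5128,.0296],8.4,.0737)
d=ctrl.read_camera("wrist"); print(mark(2)*1000)
for r in rects(d): print("R",*np.round(r,3))
E
```

```text
pos [0.5144 0.0331 0.1388] yaw 1.84 tilt -1.0000 w 34.8 F [-0.6  0.4  0.1] | shift [-0.023  0.042  0.814] turn -0.146
[626.84033771 -67.84394606]
R 626.721 -65.41 1.849 39.746 27.347 3518.0 0.07
R 513.841 29.722 8.513 41.89 23.89 2105.0 0.07
R 489.133 -17.672 45.833 16.741 9.363 192.0 0.07
R 486.829 -120.252 54.328 22.872 12.596 363.0 0.07
R 475.808 182.719 -52.501 17.942 8.371 191.0 0.069
R 440.543 190.875 -88.206 10.544 9.935 166.0 0.07
R 453.755 -131.186 -69.494 16.958 7.85 169.0 0.07
```

Request:
move_arm:
  commands:
    - [[-0.023,0.042,0.1],[0,0,0]]
    - [[0,0,0.2],[0,0,-0.146]]
    - [[0,0,0.2],[0,0,0]]
    - [[0,0,0.2],[0,0,0]]
    - [[0,0,0.11],[0,0,0]]
    - [[0,0,0],[0,0,0]]
    - [[0,0,0],[0,0,0]]
  grip: -0.05

```text
time_s: 18.1
tool_pos: [0.5122, 0.0289, 0.073]
ee_rot: [3.133, 0.228, 0.0]
contact_force: [-0.4, -0.2, 0.5]
width: 0.0458
finger_force: 0.0
```

Request:
move_arm:
  commands:
    - [[0,0,0],[0,0,0]]
    - [[0,0,0],[0,0,0]]
    - [[0,0,0],[0,0,0]]
    - [[0,0,0],[0,0,0]]
    - [[0,0,0],[0,0,0]]
    - [[0,0,-0.1],[0,0,0.147]]
    - [[0,0,0],[0,0,0]]
    - [[0,0,0],[0,0,0]]
  grip: 0.7

```text
time_s: 18.9
tool_pos: [0.5117, 0.0294, 0.081]
ee_rot: [3.141, 0.051, 0.0]
contact_force: [0.3, 1.1, -1.0]
width: 0.0235
finger_force: 30.0
```

```bash
python3 - <<'E'
from h import *
plan(mark(4,.004),YAW)
E
```

```text
pos [0.5117 0.0294 0.081 ] yaw 1.86 tilt -1.0000 w 23.5 F [ 0.3  1.1 -1. ] | shift [1.35  0.011 0.   ] turn 0.001
```

Request:
move_arm:
  commands:
    - [[0.4,0.011,0],[0,0,0]]
    - [[0.4,0,0],[0,0,0]]
    - [[0.35,0,0],[0,0,0]]
    - [[0.2,0,0],[0,0,0]]
    - [[0,0,0],[0,0,0]]
    - [[0,0,0.06],[0,0,0]]
    - [[0,0,0.035],[0,0,0]]
    - [[0,0,0],[0,0,0]]
    - [[0.025,0,0],[0,0,0]]
    - [[0.025,0,0],[0,0,0]]
    - [[0.015,0,0],[0,0,0]]
    - [[0,0,0],[0,0,0]]

```text
time_s: 20.1
tool_pos: [0.6234, 0.032, 0.0736]
ee_rot: [-3.141, -0.048, 0.005]
contact_force: [-3.7, -1.2, 5.8]
width: 0.0238
finger_force: 30.0
```

```bash
python3 - <<'E'
from h import *
plan(mark(4),YAW)
E
```

```text
pos [0.6234 0.032  0.0736] yaw 1.75 tilt -1.0000 w 23.8 F [-3.7 -1.2  5.8] | shift [ 0.004 -0.001 -0.   ] turn -0.001
```

Nearly touching the rail. I'll press a little more, release, then go to blank C.

Request:
move_arm:
  commands:
    - [[0.015,0,0],[0,0,0]]
    - [[0.015,0,0],[0,0,0]]
    - [[0.015,0,0],[0,0,0]]
    - [[0,0,0],[0,0,0]]
    - [[0,0,0],[0,0,0]]

```text
time_s: 20.6
tool_pos: [0.6236, 0.032, 0.0737]
ee_rot: [-3.141, -0.049, 0.017]
contact_force: [-10.3, -1.7, 11.5]
width: 0.0234
finger_force: 30.0
```

Request:
move_arm:
  commands:
    - [[0,0,0],[0,0,0]]
    - [[0,0,0],[0,0,0]]
    - [[0,0,0],[0,0,0]]
    - [[0,0,-0.1],[0,0,0]]
    - [[0,0,-0.4],[0,0,0]]
    - [[-0.5,0.15,-0.4],[0,0,0]]
    - [[-0.5,0.2,0],[0,0,0]]
    - [[-0.5,0.2,0],[0,0,0]]
    - [[-0.4,0.1,0],[0,0,0]]
    - [[0,0,0],[0,0,0]]
    - [[0,0,0],[0,0,0]]
  grip: 0.2

```text
time_s: 21.7
tool_pos: [0.4809, -0.0244, 0.1446]
ee_rot: [3.141, 0.046, 0.004]
contact_force: [0.2, -0.3, -0.2]
width: 0.0351
finger_force: 0.0
```

```bash
python3 - <<'E'
from h import *
plan([.4702,-.019],-12.1,.0737)
d=ctrl.read_camera("wrist"); print(mark(4)*1000)
for r in rects(d): print("R",*np.round(r,3))
E
```

```text
pos [ 0.4809 -0.0244  0.1446] yaw 1.67 tilt -1.0000 w 35.1 F [ 0.2 -0.3 -0.2] | shift [-0.134 -0.072  0.886] turn 0.306
[623.6992618   32.10670997]
R 607.064 30.867 -88.289 25.102 10.358 859.0 0.07
R 610.253 -67.186 -88.288 25.027 9.84 843.0 0.07
R 533.344 -214.126 88.609 32.307 27.566 1404.0 0.065
R 470.911 -19.84 -12.58 42.007 23.957 1964.0 0.07
R 475.041 -118.919 20.452 30.895 25.642 1336.0 0.07
R 466.617 76.411 -67.028 28.178 27.23 1194.0 0.07
R 463.702 176.233 79.494 30.086 28.385 1223.0 0.07
```

Request:
move_arm:
  commands:
    - [[-0.13,-0.068,0.1],[0,0,0]]
    - [[0,0,0.2],[0,0,0.153]]
    - [[0,0,0.2],[0,0,0.153]]
    - [[0,0,0.2],[0,0,0]]
    - [[0,0,0.18],[0,0,0]]
    - [[0,0,0],[0,0,0]]
    - [[0,0,0],[0,0,0]]
  grip: -0.05

```text
time_s: 22.45
tool_pos: [0.471, -0.0188, 0.0734]
ee_rot: [3.124, -0.328, 0.002]
contact_force: [1.0, -0.1, 0.0]
width: 0.0458
finger_force: 0.0
```

Request:
move_arm:
  commands:
    - [[0,0,0],[0,0,0]]
    - [[0,0,0],[0,0,0]]
    - [[0,0,0],[0,0,0]]
    - [[0,0,0],[0,0,0]]
    - [[0,0,0],[0,0,0]]
    - [[0,0,-0.1],[0,0,-0.154]]
    - [[0,0,0],[0,0,-0.154]]
    - [[0,0,0],[0,0,0]]
    - [[0,0,0],[0,0,0]]
  grip: 0.7

```text
time_s: 23.35
tool_pos: [0.4693, -0.0187, 0.0814]
ee_rot: [-3.141, -0.046, 0.001]
contact_force: [-0.4, -0.2, -1.8]
width: 0.0237
finger_force: 30.0
```

```bash
python3 - <<'E'
from h import *
plan(mark(3,.004),YAW)
E
```

```text
pos [ 0.4693 -0.0187  0.0814] yaw 1.67 tilt -1.0000 w 23.7 F [-0.4 -0.2 -1.8] | shift [ 1.899e+00  4.600e-02 -1.000e-03] turn -0.003
```

Request:
move_arm:
  commands:
    - [[0.4,0.046,0],[0,0,-0.003]]
    - [[0.5,0,0],[0,0,0]]
    - [[0.5,0,0],[0,0,0]]
    - [[0.35,0,0],[0,0,0]]
    - [[0.15,0,0],[0,0,0]]
    - [[0,0,0],[0,0,0]]
    - [[0,0,0.06],[0,0,0]]
    - [[0,0,0.035],[0,0,0]]
    - [[0,0,0],[0,0,0]]
    - [[0.025,0,0],[0,0,0]]
    - [[0.02,0,0],[0,0,0]]
    - [[0,0,0],[0,0,0]]

```text
time_s: 24.55
tool_pos: [0.6234, -0.0171, 0.0741]
ee_rot: [-3.141, -0.053, 0.005]
contact_force: [-3.9, -0.8, 4.9]
width: 0.0242
finger_force: 30.0
```

Request:
move_arm:
  commands:
    - [[0.015,0,0],[0,0,0]]
    - [[0.015,0,0],[0,0,0]]
    - [[0.015,0,0],[0,0,0]]
    - [[0,0,0],[0,0,0]]
    - [[0,0,0],[0,0,0]]

```text
time_s: 25.05
tool_pos: [0.6259, -0.017, 0.0741]
ee_rot: [-3.141, -0.054, 0.009]
contact_force: [-6.9, -0.2, 8.1]
width: 0.0243
finger_force: 30.0
```

```bash
python3 - <<'E'
from h import *
plan(mark(3),YAW)
E
```

```text
pos [ 0.6259 -0.017   0.0741] yaw 1.96 tilt -1.0000 w 24.3 F [-6.9 -0.2  8.1] | shift [-0.008  0.01   0.   ] turn 0.004
```

Request:
move_arm:
  commands:
    - [[0.015,0.008,0],[0,0,0]]
    - [[0.015,0,0],[0,0,0]]
    - [[0.015,0,0],[0,0,0]]
    - [[0,0,0],[0,0,0]]
    - [[0,0,0],[0,0,0]]

```text
time_s: 25.55
tool_pos: [0.6261, -0.0171, 0.0742]
ee_rot: [-3.14, -0.054, 0.022]
contact_force: [-13.0, -0.4, 12.9]
width: 0.024
finger_force: 30.0
```

Request:
move_arm:
  commands:
    - [[0,0,0],[0,0,0]]
    - [[0,0,0],[0,0,0]]
    - [[0,0,0],[0,0,0]]
    - [[0,0,-0.1],[0,0,0]]
    - [[0,0,-0.4],[0,0,0]]
    - [[-0.5,-0.2,-0.4],[0,0,0]]
    - [[-0.5,-0.35,0],[0,0,0]]
    - [[-0.5,-0.35,0],[0,0,0]]
    - [[-0.55,-0.25,0],[0,0,0]]
    - [[0,0,0],[0,0,0]]
    - [[0,0,0],[0,0,0]]
  grip: 0.2

```text
time_s: 26.65
tool_pos: [0.468, 0.0683, 0.1444]
ee_rot: [3.141, 0.056, 0.002]
contact_force: [0.5, -1.1, 0.1]
width: 0.0344
finger_force: 0.0
```

```bash
python3 - <<'E'
from h import *
plan([.4597,.0752],24.1,.0737)
d=ctrl.read_camera("wrist"); print(mark(3)*1000)
for r in rects(d): print("R",*np.round(r,3))
E
```

```text
pos [0.468  0.0683 0.1444] yaw 2.03 tilt -1.0000 w 34.4 F [ 0.5 -1.1  0.1] | shift [-0.102 -0.091  0.884] turn -0.491
[625.26979976 -17.86861805]
R 603.52 -14.323 -87.936 22.9 0.51 69.0 0.064
R 605.124 -65.937 -87.936 19.524 1.021 68.0 0.064
R 468.921 -119.246 20.757 43.822 29.362 2161.0 0.07
R 460.126 75.584 24.123 41.843 24.769 2024.0 0.07
R 458.309 179.303 -11.003 38.13 26.582 1745.0 0.07
```

Request:
move_arm:
  commands:
    - [[-0.096,-0.094,0.1],[0,0,0]]
    - [[0,0,0.2],[0,0,-0.164]]
    - [[0,0,0.2],[0,0,-0.164]]
    - [[0,0,0.2],[0,0,-0.164]]
    - [[0,0,0.18],[0,0,0]]
    - [[0,0,0],[0,0,0]]
    - [[0,0,0],[0,0,0]]
  grip: -0.05

```text
time_s: 27.4
tool_pos: [0.4621, 0.0744, 0.0733]
ee_rot: [3.072, 0.654, 0.002]
contact_force: [0.0, -1.1, 0.3]
width: 0.0456
finger_force: 0.0
```

Request:
move_arm:
  commands:
    - [[0,0,0],[0,0,0]]
    - [[0,0,0],[0,0,0]]
    - [[0,0,0],[0,0,0]]
    - [[0,0,0],[0,0,0]]
    - [[0,0,0],[0,0,0]]
    - [[0,0,-0.1],[0,0,0.165]]
    - [[0,0,0],[0,0,0.165]]
    - [[0,0,0],[0,0,0.165]]
    - [[0,0,0],[0,0,0]]
    - [[0,0,0],[0,0,0]]
  grip: 0.7

```text
time_s: 28.4
tool_pos: [0.46, 0.075, 0.0812]
ee_rot: [-3.141, -0.054, 0.001]
contact_force: [-0.7, -0.0, -0.4]
width: 0.0237
finger_force: 30.0
```

```bash
python3 - <<'E'
from h import *
plan(mark(5,.004),YAW)
E
```

```text
pos [0.46   0.075  0.0812] yaw 1.98 tilt -1.0000 w 23.7 F [-0.7 -0.  -0.4] | shift [ 1.978e+00 -1.900e-02 -1.000e-03] turn 0.004
```

Request:
move_arm:
  commands:
    - [[0.45,-0.019,0],[0,0,0.004]]
    - [[0.5,0,0],[0,0,0]]
    - [[0.5,0,0],[0,0,0]]
    - [[0.38,0,0],[0,0,0]]
    - [[0.15,0,0],[0,0,0]]
    - [[0,0,0],[0,0,0]]
    - [[0,0,0.06],[0,0,0]]
    - [[0,0,0.035],[0,0,0]]
    - [[0,0,0],[0,0,0]]
    - [[0.03,0,0],[0,0,0]]
    - [[0.02,0,0],[0,0,0]]
    - [[0,0,0],[0,0,0]]

```text
time_s: 29.6
tool_pos: [0.62, 0.0814, 0.0739]
ee_rot: [-3.141, -0.046, 0.007]
contact_force: [-4.9, 0.1, 6.3]
width: 0.0239
finger_force: 30.0
```

Request:
move_arm:
  commands:
    - [[0.015,0,0],[0,0,0]]
    - [[0.015,0,0],[0,0,0]]
    - [[0.015,0,0],[0,0,0]]
    - [[0.015,0,0],[0,0,0]]
    - [[0,0,0],[0,0,0]]
    - [[0,0,0],[0,0,0]]

```text
time_s: 30.2
tool_pos: [0.624, 0.0815, 0.0739]
ee_rot: [-3.141, -0.046, 0.01]
contact_force: [-5.4, -0.2, 6.9]
width: 0.0235
finger_force: 30.0
```

```bash
python3 - <<'E'
from h import *
plan(mark(5),YAW)
E
```

```text
pos [0.624  0.0815 0.0739] yaw 1.68 tilt -1.0000 w 23.5 F [-5.4 -0.2  6.9] | shift [-0.023 -0.008  0.   ] turn -0.003
```

Request:
move_arm:
  commands:
    - [[0.015,-0.006,0],[0,0,0]]
    - [[0.015,0,0],[0,0,0]]
    - [[0.015,0,0],[0,0,0]]
    - [[0,0,0],[0,0,0]]
    - [[0,0,0],[0,0,0]]

```text
time_s: 30.7
tool_pos: [0.6242, 0.0816, 0.074]
ee_rot: [3.14, 0.047, -0.022]
contact_force: [-11.1, -2.7, 12.5]
width: 0.024
finger_force: 30.0
```

Request:
move_arm:
  commands:
    - [[0,0,0],[0,0,0]]
    - [[0,0,0],[0,0,0]]
    - [[0,0,0],[0,0,0]]
    - [[0,0,-0.1],[0,0,0]]
    - [[0,0,-0.4],[0,0,0]]
    - [[-0.5,-0.25,-0.4],[0,0,0]]
    - [[-0.5,-0.35,0],[0,0,0]]
    - [[-0.5,-0.35,0],[0,0,0]]
    - [[-0.55,-0.34,0],[0,0,0]]
    - [[0,0,0],[0,0,0]]
    - [[0,0,0],[0,0,0]]
  grip: 0.2

```text
time_s: 31.8
tool_pos: [0.4692, 0.1787, 0.1435]
ee_rot: [-3.141, -0.048, -0.003]
contact_force: [0.4, -0.1, -0.6]
width: 0.0345
finger_force: 0.0
```

```bash
python3 - <<'E'
from h import *
plan([.4555,.1801],-11.2,.0737)
d=ctrl.read_camera("wrist")
for r in rects(d): print("R",*np.round(r,3))
E
```

```text
pos [0.4692 0.1787 0.1435] yaw 1.76 tilt -1.0000 w 34.5 F [ 0.4 -0.1 -0.6] | shift [-0.172 -0.023  0.873] turn 0.288
R 602.499 83.0 -88.204 27.005 4.602 418.0 0.069
R 604.022 34.412 -88.204 28.854 4.603 440.0 0.069
R 456.25 181.632 -10.933 42.839 24.024 1964.0 0.07
```

Request:
move_arm:
  commands:
    - [[-0.165,-0.036,0.1],[0,0,0]]
    - [[0,0,0.2],[0,0,0.144]]
    - [[0,0,0.2],[0,0,0.144]]
    - [[0,0,0.2],[0,0,0]]
    - [[0,0,0.17],[0,0,0]]
    - [[0,0,0],[0,0,0]]
    - [[0,0,0],[0,0,0]]
  grip: -0.05

```text
time_s: 32.55
tool_pos: [0.4576, 0.1799, 0.0732]
ee_rot: [-3.126, 0.312, -0.002]
contact_force: [-0.0, -0.4, -0.2]
width: 0.0456
finger_force: 0.0
```

Request:
move_arm:
  commands:
    - [[0,0,0],[0,0,0]]
    - [[0,0,0],[0,0,0]]
    - [[0,0,0],[0,0,0]]
    - [[0,0,0],[0,0,0]]
    - [[0,0,0],[0,0,0]]
    - [[0,0,-0.1],[0,0,-0.145]]
    - [[0,0,0],[0,0,-0.145]]
    - [[0,0,0],[0,0,0]]
    - [[0,0,0],[0,0,0]]
  grip: 0.7

```text
time_s: 33.45
tool_pos: [0.4556, 0.1803, 0.0811]
ee_rot: [3.141, 0.044, -0.001]
contact_force: [-0.1, 0.7, -1.1]
width: 0.0238
finger_force: 30.0
```

```bash
python3 - <<'E'
from h import *
plan(mark(6,.004),YAW)
E
```

```text
pos [0.4556 0.1803 0.0811] yaw 1.59 tilt -1.0000 w 23.8 F [-0.1  0.7 -1.1] | shift [ 1.995e+00  6.610e-01 -1.000e-03] turn -0.005
```

Request:
move_arm:
  commands:
    - [[0.4,0.25,0],[0,0,-0.005]]
    - [[0.5,0.261,0],[0,0,0]]
    - [[0.5,0.15,0],[0,0,0]]
    - [[0.4,0,0],[0,0,0]]
    - [[0.2,0,0],[0,0,0]]
    - [[0,0,0],[0,0,0]]
    - [[0,0,0.06],[0,0,0]]
    - [[0,0,0.035],[0,0,0]]
    - [[0,0,0],[0,0,0]]
    - [[0.03,0,0],[0,0,0]]
    - [[0.02,0,0],[0,0,0]]
    - [[0,0,0],[0,0,0]]

```text
time_s: 34.65
tool_pos: [0.6191, 0.1333, 0.0738]
ee_rot: [3.141, 0.054, -0.007]
contact_force: [-4.0, 0.7, 6.0]
width: 0.024
finger_force: 30.0
```

Request:
move_arm:
  commands:
    - [[0.015,0,0],[0,0,0]]
    - [[0.015,0,0],[0,0,0]]
    - [[0.015,0,0],[0,0,0]]
    - [[0.01,0,0],[0,0,0]]
    - [[0,0,0],[0,0,0]]
    - [[0,0,0],[0,0,0]]

```text
time_s: 35.25
tool_pos: [0.6228, 0.1334, 0.0738]
ee_rot: [3.141, 0.054, -0.009]
contact_force: [-6.1, -0.0, 7.4]
width: 0.0235
finger_force: 30.0
```

```bash
python3 - <<'E'
from h import *
plan(mark(6),YAW)
E
```

```text
pos [0.6228 0.1334 0.0738] yaw 1.97 tilt -1.0000 w 23.5 F [-6.1 -0.   7.4] | shift [-0.029  0.015  0.   ] turn 0.004
```

Request:
move_arm:
  commands:
    - [[0,0.016,0],[0,0,0]]
    - [[0.015,0,0],[0,0,0]]
    - [[0.015,0,0],[0,0,0]]
    - [[0.015,0,0],[0,0,0]]
    - [[0,0,0],[0,0,0]]
    - [[0,0,0],[0,0,0]]

```text
time_s: 35.85
tool_pos: [0.623, 0.1333, 0.0739]
ee_rot: [-3.14, -0.054, 0.021]
contact_force: [-11.3, 2.4, 12.2]
width: 0.0237
finger_force: 30.0
```

Request:
move_arm:
  commands:
    - [[-0.02,0.02,0],[0,0,0]]
    - [[0,0,0],[0,0,0]]
    - [[0.02,0,0],[0,0,0]]
    - [[0,0,0],[0,0,0]]

```text
time_s: 36.25
tool_pos: [0.623, 0.133, 0.0739]
ee_rot: [-3.138, -0.053, 0.021]
contact_force: [-10.7, 5.0, 11.8]
width: 0.0238
finger_force: 30.0
```

Request:
move_arm:
  commands:
    - [[0,0,0],[0,0,0]]
    - [[0,0,0],[0,0,0]]
    - [[0,0,0],[0,0,0]]
    - [[0,0,-0.1],[0,0,0]]
    - [[0,0,-0.4],[0,0,0]]
    - [[-0.35,0.4,-0.5],[0,0,0]]
    - [[-0.35,0.5,-0.5],[0,0,0]]
    - [[-0.35,0.5,0],[0,0,0]]
    - [[-0.35,0.5,0],[0,0,0]]
    - [[-0.35,0.5,0],[0,0,0]]
    - [[-0.28,0.5,0],[0,0,0]]
    - [[0,0.2,0],[0,0,0]]
  grip: 0.2

```text
time_s: 37.45
tool_pos: [0.483, -0.1128, 0.1802]
ee_rot: [3.141, 0.047, -0.001]
contact_force: [1.2, 0.4, -1.0]
width: 0.0347
finger_force: 0.0
```

Request:
move_arm:
  commands:
    - [[0,0,0],[0,0,0.19]]
    - [[0,0,0],[0,0,0.19]]
    - [[0,0,0],[0,0,0.19]]
    - [[0,0,0],[0,0,0.19]]
    - [[0,0,0],[0,0,0.19]]
    - [[0,0,0],[0,0,0.19]]
    - [[0,0,0],[0,0,0.19]]
    - [[0,0,0],[0,0,0.19]]
    - [[0,0,0],[0,0,0.06]]
    - [[0,0,0],[0,0,0]]
    - [[0,0,0],[0,0,0]]
  grip: -0.4

```text
time_s: 38.55
tool_pos: [0.486, -0.1099, 0.1799]
ee_rot: [-2.588, 1.781, -0.002]
contact_force: [0.2, 0.6, -0.4]
width: 0.0612
finger_force: 0.0
```

```bash
python3 - <<'E'
from h import *
d=ctrl.read_camera("wrist"); d2=ctrl.read_camera("top")
for r in rects(d): print("R",*np.round(r,3))
for r in rects(d2): print("T",*np.round(r,3))
plan([.4685,-.1205],-69.5,.0737); print(ctrl.state()["joints"])
cv2.imwrite("pics/w4.png",d["frame"][:,:,::-1])
E
```

```text
R 535.277 -219.788 -87.507 29.679 19.813 1119.0 0.065
R 625.209 -69.563 1.79 42.902 26.755 1805.0 0.07
R 468.241 -124.287 20.951 39.844 24.94 1626.0 0.07
R 626.241 -28.688 20.952 45.889 17.221 821.0 0.07
T 875.737 22.213 -0.884 72.318 66.18 460.0 0.07
T 627.349 -65.766 -1.173 39.936 22.375 109.0 0.07
T 620.888 32.235 -0.579 40.134 22.384 121.0 0.07
T 622.712 -15.338 -1.003 40.014 22.412 130.0 0.07
T 618.345 133.264 4.362 40.424 24.993 126.0 0.069
T 619.08 82.704 -0.408 40.238 22.481 128.0 0.07
T 362.88 637.835 3.147 47.23 11.109 52.0 0.07
T 264.74 617.461 11.32 49.341 10.387 55.0 0.07
pos [ 0.4856 -0.1099  0.1797] yaw -69.10 tilt -1.0000 w 61.1 F [0.7 0.5 1.8] | shift [0.047 0.248 1.325] turn 0.009
[-4.47336738e-01  4.50123880e-01  1.81109809e+00  5.50635610e-05
  8.79674628e-01  2.32937278e+00]
```

View pics/w4.png

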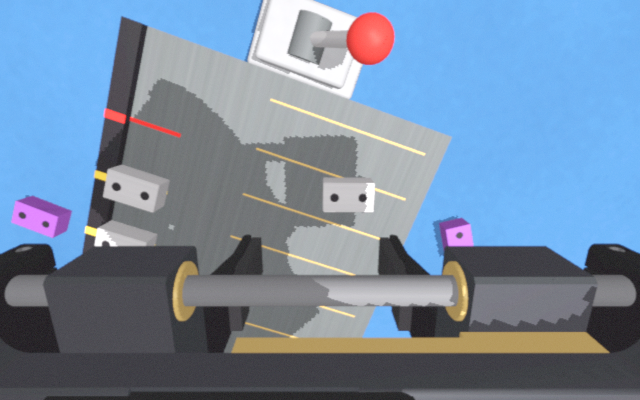

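The blank at (350,195) is clear to grasp the long way, and the knob at (370,38) is well away. The blanks at (135,187) and (125,238) stand by the rail.

Request:
move_arm:
  commands:
    - [[0.062,0.248,0.2],[0,0,0]]
    - [[0,0,0.3],[0,0,0]]
    - [[0,0,0.3],[0,0,0]]
    - [[0,0,0.3],[0,0,0]]
    - [[0,0,0.215],[0,0,0]]
    - [[0,0,0],[0,0,0]]
    - [[0,0,0],[0,0,0]]

```text
time_s: 39.35
tool_pos: [0.4686, -0.1216, 0.0744]
ee_rot: [2.587, -1.782, -0.0]
contact_force: [0.2, -0.3, 0.6]
width: 0.0607
finger_force: 0.0
```

Request:
move_arm:
  commands:
    - [[0,0,0],[0,0,0]]
    - [[0,0,0],[0,0,0]]
    - [[0,0,0],[0,0,0]]
    - [[0,0,0],[0,0,0]]
    - [[0,0,0],[0,0,0]]
    - [[0,0,-0.1],[0,0,0.19]]
    - [[0,0,0],[0,0,0.19]]
    - [[0,0,0],[0,0,0.044]]
    - [[0,0,0],[0,0,0]]
    - [[0,0,0],[0,0,0]]
  grip: 0.4

```text
time_s: 40.35
tool_pos: [0.4683, -0.1214, 0.0822]
ee_rot: [2.256, -2.186, -0.001]
contact_force: [-0.7, -1.1, -1.2]
width: 0.0394
finger_force: 30.0
```

```bash
python3 - <<'E'
from h import *
plan([.558,-.120],-88.2)
E
```

```text
pos [ 0.4683 -0.1214  0.0822] yaw -88.18 tilt -1.0000 w 39.4 F [-0.7 -1.1 -1.2] | shift [ 0.019 -1.121 -0.   ] turn 0.001
```

Request:
move_arm:
  commands:
    - [[0.019,-0.4,0],[0,0,0]]
    - [[0,-0.45,0],[0,0,0]]
    - [[0,-0.271,0],[0,0,0]]
    - [[0,0,0],[0,0,0]]
    - [[0,0,0.06],[0,0,0]]
    - [[0,0,0.035],[0,0,0]]
    - [[0,0,0],[0,0,0]]
    - [[0,0,0],[0,0,0]]

```text
time_s: 41.15
tool_pos: [0.5562, -0.1196, 0.0751]
ee_rot: [2.255, -2.187, -0.004]
contact_force: [-1.8, 2.0, 4.4]
width: 0.0396
finger_force: 30.0
```

Request:
move_arm:
  commands:
    - [[0,0,0],[0,0,0]]
    - [[0,0,0],[0,0,0]]
    - [[0,0,0],[0,0,0]]
    - [[0,0,-0.1],[0,0,0]]
    - [[0,0,-0.5],[0,0,0]]
    - [[0,0,-0.4],[0,0,0]]
    - [[0,0,0],[0,0,-0.19]]
    - [[0,0,0],[0,0,-0.19]]
    - [[0,0,0],[0,0,-0.19]]
    - [[0,0,0],[0,0,-0.19]]
    - [[0,0,0],[0,0,-0.19]]
    - [[0,0,0],[0,0,-0.19]]
  grip: -0.1

```text
time_s: 42.35
tool_pos: [0.5581, -0.1203, 0.1553]
ee_rot: [2.983, -0.986, 0.001]
contact_force: [-0.5, 0.6, 0.1]
width: 0.0477
finger_force: 0.0
```

Request:
move_arm:
  commands:
    - [[0,0,0],[0,0,-0.19]]
    - [[0,0,0],[0,0,-0.19]]
    - [[0,0,0],[0,0,-0.19]]
    - [[0,0,0],[0,0,-0.19]]
    - [[0,0,0],[0,0,-0.1]]
    - [[0,0,0],[0,0,0]]
    - [[0,0,0],[0,0,0]]
  grip: -0.05

```text
time_s: 43.05
tool_pos: [0.5581, -0.1203, 0.1551]
ee_rot: [3.141, 0.046, 0.0]
contact_force: [1.1, -0.2, 0.5]
width: 0.0458
finger_force: 0.0
```

```bash
python3 - <<'E'
from h import *
d=ctrl.read_camera("wrist")
for r in rects(d): print("R",*np.round(r,3))
plan([.558,-.120],1.8,.0737)
E
```

```text
R 622.122 77.795 1.482 39.336 30.427 2600.0 0.07
R 624.181 29.377 1.706 39.188 28.712 2668.0 0.07
R 625.603 -18.706 1.684 39.196 26.978 2550.0 0.07
R 627.063 -68.222 1.746 39.226 25.071 2399.0 0.07
R 557.279 -120.148 1.674 41.289 23.91 1874.0 0.07
R 543.333 -217.569 -88.34 30.339 12.492 618.0 0.065
pos [ 0.5581 -0.1203  0.155 ] yaw 1.69 tilt -1.0000 w 45.5 F [ 0.6  0.1 -0.9] | shift [-0.002 -0.004  1.016] turn -0.002
```

Request:
move_arm:
  commands:
    - [[0,0,0.3],[0,0,0]]
    - [[0,0,0.3],[0,0,0]]
    - [[0,0,0.25],[0,0,0]]
    - [[0,0,0.155],[0,0,0]]
    - [[0,0,0],[0,0,0]]
    - [[0,0,0],[0,0,0]]

```text
time_s: 43.7
tool_pos: [0.5584, -0.1204, 0.0747]
ee_rot: [3.141, 0.048, 0.001]
contact_force: [-0.3, -0.5, -0.4]
width: 0.0459
finger_force: 0.0
```

Request:
move_arm:
  commands:
    - [[0,0,0],[0,0,0]]
    - [[0,0,0],[0,0,0]]
    - [[0,0,0],[0,0,0]]
    - [[0,0,0],[0,0,0]]
    - [[0,0,0],[0,0,0]]
    - [[0,0,-0.1],[0,0,0]]
    - [[0,0,0],[0,0,0]]
    - [[0,0,0],[0,0,0]]
  grip: 0.7

```text
time_s: 44.5
tool_pos: [0.5581, -0.1202, 0.0825]
ee_rot: [3.141, 0.049, 0.0]
contact_force: [-0.2, -0.1, -1.0]
width: 0.0236
finger_force: 30.0
```

```bash
python3 - <<'E'
from h import *
plan(mark(1,.004),YAW)
E
```

```text
pos [ 0.5581 -0.1202  0.0825] yaw 1.77 tilt -1.0000 w 23.6 F [-0.2 -0.1 -1. ] | shift [ 0.83  -0.003  0.   ] turn -0.001
```

Request:
move_arm:
  commands:
    - [[0.4,-0.003,0],[0,0,0]]
    - [[0.3,0,0],[0,0,0]]
    - [[0.13,0,0],[0,0,0]]
    - [[0,0,0],[0,0,0]]
    - [[0,0,0.06],[0,0,0]]
    - [[0,0,0.04],[0,0,0]]
    - [[0,0,0],[0,0,0]]
    - [[0.03,0,0],[0,0,0]]
    - [[0.02,0,0],[0,0,0]]
    - [[0.015,0,0],[0,0,0]]
    - [[0,0,0],[0,0,0]]
    - [[0,0,0],[0,0,0]]

```text
time_s: 45.7
tool_pos: [0.6259, -0.1174, 0.075]
ee_rot: [-3.14, -0.049, 0.011]
contact_force: [-6.1, -0.9, 8.0]
width: 0.0238
finger_force: 30.0
```

Request:
move_arm:
  commands:
    - [[0.015,0,0],[0,0,0]]
    - [[0.015,0,0],[0,0,0]]
    - [[0,0,0],[0,0,0]]
    - [[0,0,0],[0,0,0]]

```text
time_s: 46.1
tool_pos: [0.6283, -0.1173, 0.0751]
ee_rot: [-3.14, -0.049, 0.011]
contact_force: [-5.7, 0.5, 8.0]
width: 0.0238
finger_force: 30.0
```

```bash
python3 - <<'E'
from h import *
plan(mark(1),YAW)
E
```

```text
pos [ 0.6283 -0.1173  0.0751] yaw 1.78 tilt -1.0000 w 23.8 F [-5.7  0.5  8. ] | shift [ 0.002  0.006 -0.   ] turn -0.000
```

Request:
move_arm:
  commands:
    - [[0.015,0,0],[0,0,0]]
    - [[0.015,0,0],[0,0,0]]
    - [[0.015,0,0],[0,0,0]]
    - [[0,0,0],[0,0,0]]
    - [[0,0,0],[0,0,0]]

```text
time_s: 46.6
tool_pos: [0.6311, -0.1173, 0.0751]
ee_rot: [-3.14, -0.049, 0.014]
contact_force: [-6.7, -0.7, 8.2]
width: 0.0235
finger_force: 30.0
```

Request:
move_arm:
  commands:
    - [[0.015,0,0],[0,0,0]]
    - [[0.015,0,0],[0,0,0]]
    - [[0,0,0],[0,0,0]]
    - [[0,0,0],[0,0,0]]

```text
time_s: 47.0
tool_pos: [0.6313, -0.1173, 0.0751]
ee_rot: [-3.139, -0.05, 0.022]
contact_force: [-11.9, -1.6, 13.7]
width: 0.0236
finger_force: 30.0
```

Request:
move_arm:
  commands:
    - [[0,0,0],[0,0,0]]
    - [[0,0,0],[0,0,0]]
    - [[0,0,0],[0,0,0]]
    - [[0,0,-0.1],[0,0,0]]
    - [[0,0,-0.4],[0,0,0]]
    - [[-0.25,-0.3,-0.4],[0,0,0]]
    - [[-0.25,-0.3,-0.4],[0,0,0]]
    - [[-0.25,-0.3,-0.4],[0,0,0]]
    - [[-0.25,-0.3,-0.4],[0,0,0]]
    - [[-0.25,-0.35,-0.2],[0,0,0]]
    - [[0,0,0],[0,0,0]]
    - [[0,0,0],[0,0,0]]
  grip: 0.2

```text
time_s: 48.2
tool_pos: [0.5345, 0.0038, 0.2595]
ee_rot: [3.14, 0.051, 0.004]
contact_force: [0.5, -0.8, -0.4]
width: 0.0349
finger_force: 0.0
```

```bash
cat > chk.py <<'E'
from h import *
d=ctrl.read_camera("wrist"); C,H,o=chuck(d)
a=np.radians(YAW); U=np.array([np.cos(a),np.sin(a)]); V=np.array([-U[1],U[0]])
for x in sorted(o,key=lambda x:-x[5])[:9]: print("Y v=%.1f ang %.1f n%d"%(x[0]@V*1000,x[1],x[5]))
red=((H[...,0]<8)|(H[...,0]>172))&(H[...,1]>150)&(C[...,2]<.063)&(C[...,2]>.03)&(C[...,0]>.56); print("red v",C[red][:,:2].mean(0)@V*1000)
for r in sorted(rects(d),key=lambda r:r[1]): p=np.array(r[:2]); print("u %.1f v %.1f"%(p@U,p@V),*np.round(r[2:],2))
print("target u 624.4 v",[-137.5+50*i for i in range(7)])
plan([.5,.01],YAW)
E
python3 chk.py; python3 - <<'E'
from h import *
d=ctrl.read_camera("wrist"); cv2.imwrite("pics/w5.png",d["frame"][:,:,::-1])
E
```

```text
Y v=-87.5 ang 177.9 n101
Y v=62.5 ang 177.2 n97
Y v=12.3 ang -179.8 n94
Y v=-37.5 ang 177.8 n94
red v -137.47717485890905
u 531.3 v -232.2 62.09 33.21 29.19 578.0 0.06
u 624.2 v -135.1 1.89 39.15 26.56 1256.0 0.07
u 624.6 v -86.2 1.88 38.22 25.26 1179.0 0.07
u 624.5 v -36.4 1.96 38.24 23.98 1136.0 0.07
u 624.8 v 12.5 1.78 39.1 23.97 1154.0 0.07
u 624.8 v 61.2 1.89 39.05 25.38 1200.0 0.07
u 624.7 v 111.9 1.69 39.11 26.57 1251.0 0.07
target u 624.4 v [-137.5, -87.5, -37.5, 12.5, 62.5, 112.5, 162.5]
pos [0.5348 0.0032 0.2587] yaw 1.80 tilt -1.0000 w 34.4 F [0.4 0.4 0.5] | shift [-0.432 -0.099 -0.001] turn 0.000
```

View pics/w5.png

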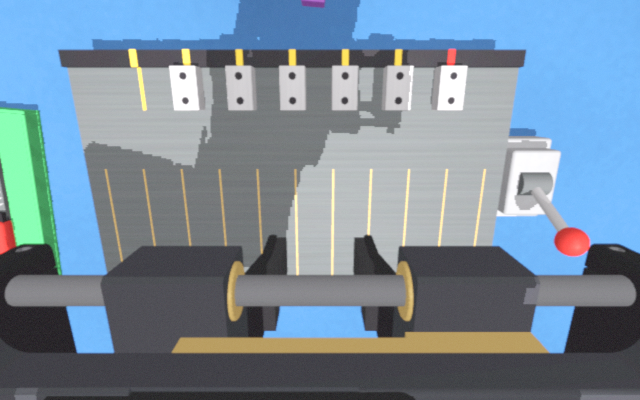

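All six blanks stand square on the red mark and the next five, at (450,87) to (185,87), and mark 7 is empty. The file is still in the tray. The knob is at (571,241). Now the lever.

Request:
move_arm:
  commands:
    - [[-0.27,0.5,0],[0,0,0]]
    - [[-0.27,0.5,0],[0,0,0]]
    - [[-0.27,0.5,0],[0,0,0]]
    - [[-0.27,0.5,0],[0,0,0]]
    - [[0,0.5,0],[0,0,0]]
    - [[0,0.28,0],[0,0,0]]
    - [[0,0,0.3],[0,0,0]]
    - [[0,0,0.4],[0,0,0]]
    - [[0,0,0.3],[0,0,0]]
    - [[0,0,0],[0,0,0]]
    - [[0,0,0],[0,0,0]]
  grip: 1

```text
time_s: 49.4
tool_pos: [0.4548, -0.2224, 0.1777]
ee_rot: [-3.14, -0.047, 0.002]
contact_force: [0.4, -0.3, 0.9]
width: 0.0002
finger_force: 0.0
```

```bash
python3 - <<'E'
from h import *
d=ctrl.read_camera("wrist"); C=cloud(d); H=cv2.cvtColor(d["frame"],cv2.COLOR_RGB2HSV)
red=((H[...,0]<8)|(H[...,0]>172))&(H[...,1]>150)&(C[...,2]>.09)&(C[...,2]<.15); p=C[red]; print(len(p), p.size and (p.min(0),p.max(0)))
plan([.455,-.2225],YAW,.124)
E
```

```text
1405 (array([ 0.48883421, -0.23388639,  0.1246912 ]), array([ 0.5121748 , -0.21013023,  0.13760443]))
pos [ 0.4554 -0.2226  0.1786] yaw 1.73 tilt -1.0000 w 0.5 F [-0.1 -0.1  0.1] | shift [-0.005 -0.002  0.682] turn -0.002
```

Request:
move_arm:
  commands:
    - [[0,0,0.3],[0,0,0]]
    - [[0,0,0.25],[0,0,0]]
    - [[0,0,0.13],[0,0,0]]
    - [[0,0,0],[0,0,0]]
    - [[0.2,0,0],[0,0,0]]
    - [[0.2,0,0],[0,0,0]]
    - [[0.2,0,0],[0,0,0]]
    - [[0.2,0,0],[0,0,0]]
    - [[0.2,0,0],[0,0,0]]
    - [[0,0,0],[0,0,0]]
    - [[0,0,0],[0,0,0]]

```text
time_s: 50.55
tool_pos: [0.5349, -0.2192, 0.1249]
ee_rot: [3.14, 0.05, 0.001]
contact_force: [-0.2, -1.1, 0.1]
width: 0.0006
finger_force: 0.0
```

Request:
move_arm:
  commands:
    - [[0.05,0,0],[0,0,0]]
    - [[0.05,0,0],[0,0,0]]
    - [[0.05,0,0],[0,0,0]]
    - [[0,0,0],[0,0,0]]
    - [[0,0,0],[0,0,0]]

```text
time_s: 51.05
tool_pos: [0.5468, -0.2188, 0.1239]
ee_rot: [3.141, 0.049, 0.0]
contact_force: [-0.3, -0.8, -0.0]
width: 0.0004
finger_force: 0.1
```

Continue in small steps until it stops.

Request:
move_arm:
  commands:
    - [[0.03,0,0],[0,0,0]]
    - [[0.03,0,0],[0,0,0]]
    - [[0.03,0,0],[0,0,0]]
    - [[0,0,0],[0,0,0]]
    - [[0,0,0],[0,0,0]]

```text
time_s: 51.55
tool_pos: [0.5517, -0.2184, 0.1236]
ee_rot: [-3.14, -0.05, 0.008]
contact_force: [-5.5, -2.0, 1.3]
width: 0.0005
finger_force: 2.9
```

```bash
python3 - <<'E'
from h import *
d=ctrl.read_camera("wrist"); C=cloud(d); H=cv2.cvtColor(d["frame"],cv2.COLOR_RGB2HSV)
red=((H[...,0]<8)|(H[...,0]>172))&(H[...,1]>150)&(C[...,2]>.09)&(C[...,2]<.15); p=C[red]; print(len(p), p.size and (p.min(0),p.max(0)))
print(ctrl.state()["contact_force"])
E
```

```text
2416 (array([ 0.5609078 , -0.23089927,  0.11680716]), array([ 0.5883893 , -0.20744962,  0.13649352]))
[-4.67172451 -0.69440291  1.54205611]
```

Request:
move_arm:
  commands:
    - [[0.02,0,0],[0,0,0]]
    - [[0.02,0,0],[0,0,0]]
    - [[0,0,0],[0,0,0]]

```text
time_s: 51.9
tool_pos: [0.5522, -0.2183, 0.1234]
ee_rot: [-3.14, -0.052, 0.018]
contact_force: [-11.5, -2.9, 4.7]
width: 0.0004
finger_force: 6.0
```

Request:
move_arm:
  commands:
    - [[-0.2,0,0],[0,0,0]]
    - [[-0.4,0,0],[0,0,0]]
    - [[-0.3,0,-0.4],[0,0,0]]
    - [[-0.1,-0.4,-0.5],[0,0,0]]
    - [[0,-0.5,-0.5],[0,0,0]]
    - [[0,-0.5,-0.4],[0,0,0]]
    - [[0.3,-0.5,0],[0,0,0]]
    - [[0.3,-0.5,0],[0,0,0]]
    - [[0.2,-0.4,0],[0,0,0]]
    - [[0,0,0],[0,0,0]]
    - [[0,0,0],[0,0,0]]

```text
time_s: 53.0
tool_pos: [0.5351, -0.001, 0.2612]
ee_rot: [3.141, 0.052, 0.001]
contact_force: [-0.5, 0.1, -0.1]
width: 0.0005
finger_force: 0.0
```

```bash
python3 chk.py; python3 - <<'E'
from h import *
d=ctrl.read_camera("wrist"); C=cloud(d); H=cv2.cvtColor(d["frame"],cv2.COLOR_RGB2HSV)
red=((H[...,0]<8)|(H[...,0]>172))&(H[...,1]>150)&(C[...,2]>.09)&(C[...,2]<.15); p=C[red]; print(len(p), p.size and (p.min(0),p.max(0)))
cv2.imwrite("pics/w6.png",d["frame"][:,:,::-1])
E
```

```text
Y v=62.5 ang -176.1 n98
Y v=12.4 ang -179.9 n98
Y v=-87.4 ang -174.2 n96
Y v=-37.4 ang 177.9 n94
red v -137.46798782056177
u 533.9 v -232.9 -85.88 31.5 23.08 492.0 0.06
u 624.4 v -135.1 1.92 39.33 26.69 1245.0 0.07
u 624.3 v -86.2 1.92 39.33 25.35 1197.0 0.07
u 624.2 v -36.5 2.26 39.44 23.71 1150.0 0.07
u 624.6 v 12.6 0.99 38.75 23.64 1123.0 0.07
u 624.4 v 61.2 1.93 38.38 25.3 1177.0 0.07
u 624.3 v 112.0 1.88 38.38 26.37 1226.0 0.07
target u 624.4 v [-137.5, -87.5, -37.5, 12.5, 62.5, 112.5, 162.5]
pos [ 0.5347 -0.0019  0.2611] yaw 1.81 tilt -1.0000 w 0.6 F [-0.4 -1.  -0.1] | shift [-0.429 -0.162 -0.   ] turn 0.000
750 (array([ 0.56363627, -0.22704511,  0.12030689]), array([ 0.58722625, -0.20502343,  0.13672333]))
```

View pics/w6.png

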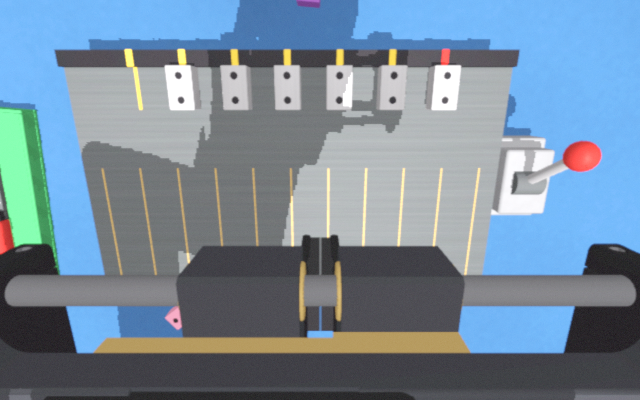

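The row is true, the lever is over towards the rail with its knob at (581,156), and the file is in the tray. I'm handing it in.

```bash
python3 -c "
from plant import ctrl
print(ctrl.hand_in())"
```

```text
the job is handed in; nothing more can be done
None
```

Job handed in: the file lies flat in the tray, all six blanks stand square against the rail on marks 1–6 (within about 2 mm by camera), and the lever is pushed to its stop; the bottle and ring weren't touched, and the hand-in returned no verdict.

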